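# Wind on the silver camera in the dressing niche

## Task

Two film cameras stand on the grey oak shelf. Wind on the silver one: push the red-tipped advance lever on its top round to its stop, then let go so that it springs all the way back. Leave the black camera's lever alone.

Things in the scene. Friction and masses are not known exactly. Their poses are not given: they have to be found in the camera images.
- silver_lever (a joint): Angle (rad) of the advance lever on top of the silver, brown-banded camera (fixed to the shelf, lens away from the robot). 0 = rest, bar pointing back towards the robot; grows counter-clockwise seen from above (tip goes right, then away) to a hard stop at 1.3. A spring returns it: 1 N at the tab at rest, 2.7 N at the stop. Bar 10 mm wide, 6 thick, about an upright axis.
- silver_tab (a point): Centre of the top of the red upright tab at the outer end of the silver camera's lever: a round post 10 mm across, standing 24 mm above the bar, its top 118 mm above the shelf, 50 mm from the lever's axis. Its frame turns with the lever: -x runs along the bar from axis to tab, z up. Push the post sideways with shut fingers.
- silver_pivot (a point): Lever axis of the silver camera at its top plate (85 mm above the shelf; shelf top 60 mm above the table). Fixed: x where the lens looks, y to the camera's left end, z up. Hub 22 mm across, 11 high; bar's top 9 mm above here. Camera 150 mm wide (y), 60 deep (x), its middle 45 mm along +y, where a finder hump 50 wide, 45 deep rises 20 mm.
- black_lever (a joint): Angle (rad) of the lever of the black camera (black tab), of the same size and shape and also fixed to the shelf, left or right of the silver one; 0 = rest. Leave it alone. A metal jewellery box (51 mm tall), a green glass pebble (24 mm tall) and a navy tray also stand on the shelf, all lower than the cameras.

How it is judged:
On the way:
1. the silver camera's lever is swung to its stop (within 10 degrees) (value of joint silver_lever above 1.12 rad), for 0.05 s.
At the end, for the whole second after the job is handed in: After its full swing the silver camera's lever is back at rest (within 0.17 rad, 10 degrees, of 0) and still; the black camera's lever is at rest (within 0.17 rad) (value of joint each of silver_lever, black_lever below 0.17 rad and velocity of joint silver_lever between -0.1 and 0.1 rad/s); the robot touches nothing.
It fails at once if the black camera's lever is swung by more than 0.35 rad (20 degrees) (value of joint black_lever above 0.35 rad).
It also fails if it takes over 32 s, if anything falls off the work surface, if the arm or the gripper's body presses on something with over 40 N, if the wrist force passes 120 N, or if a joint passes its speed limit or range.

## Robot

A 6-joint arm with a two-finger parallel gripper is mounted at the origin on the work surface. World frame = base frame: x ahead of the robot, y to its left, z up, the work surface at z = 0. Lengths are in m, angles in rad, forces in N, time in s.
With the tool pointing down it reaches from about 0.425 to 0.925 m from the base axis. Payload 12.5 kg.
Tool frame: the origin (TCP) lies midway between the tips of the shut fingers; the grasp point (between the pads) lies 19 mm behind it; z points along the fingers, x is the direction in which the jaws open and shut, and the axes are right-handed (so a half turn about z gives the same grasp; the last joint's range is limited). The gripper opens to 85 mm and grips with 20 to 120 N. Pads are 22 mm wide; open, the fingers measure 114 mm over their backs; the gripper's body (76 mm by 85 mm) begins 54 mm behind the grasp point. The pads swing forward as they close: fully open they stand 13 mm farther back than shut.
Start: joints at [1.192, 0.491, 1.559, -0, 1.092, -0.106], TCP at [0.168, 0.602, 0.231] pointing down, gripper open.
Joint ranges: [-3.1, 3.1], [-0.84, 2.19], [0.05, 2.79], [-1.13, 4.28], [0.06, 2.93], [-2.69, 2.69]. Speed limits (rad/s): [2.22, 2.22, 2.79, 3.14, 3.14, 3.14].

## Interface

Orientations are given as a unit quaternion [w, x, y, z].
In Python, from rig import manip gives the robot as it stands. Calls block until the motion is done:
- manip.move_ptp(position, orientation): joint-space move of the TCP to a pose.
- manip.servo_line(position, rotation=None, max_speed=0.15): straight line of the TCP; rotation=None keeps the orientation; max_speed is the mean speed in m/s.
- manip.move_joints(angles): joint-space move.
- manip.ungrasp() and manip.clamp(grasp_force=None): open the fingers fully, or close them until they stop; grasp_force is the grip in N (None keeps the last).
- manip.wait(seconds).
- manip.ik(position, orientation): joint angles nearest the present ones, or None.
- manip.observe(): the state.
- manip.snapshot(name): name is "side" or "top" or "wrist"; returns a dict with "image" (400x640x3 uint8, red, green, blue), "fov_y" (degrees; the focal length in pixels is half the picture's height over the tangent of half this angle, whatever the lens; pixels are square), "cx", "cy" (the principal point, pixels), "eye" and "rotation" of the camera in the world. Camera axes: x right, y down, z forward; pixel columns grow to the right and rows downward; lengths in m; the calibration is good to about 2 mm. A picture is of the moment at which its call begins. There is no depth.
A pose or a line that the arm cannot do raises manip.Unreachable and nothing moves.
- manip.job_done(): hands the job in, once; it reports no verdict.
The state is a dict: "time": time; "joint_positions": joint angles; "joint_vel": joint speeds; "joint_torque": joint torques, N m; "tool_pos": TCP position; "eef_rot": TCP orientation; "force": force on the tool from outside, world axes, zero at the start; "torque": the same for the moment, N m; "opening": opening from 0.0 (shut) to 1.0 (fully open).
Only numpy, scipy, OpenCV 4.12 (cv2) and the standard library are available. Lean on these libraries where they do the work, as an engineer would, in place of code of your own. Each camera call takes 0.05 s, during which the arm holds its last target.

## Working session

There is one attempt and no reset: what is moved stays moved. The work goes in short steps, each a Python script; the robot and the scene stay as the last script left them, time stands still between calls to the robot, and variables do not carry over. Pictures are saved under pics/ and viewed, and the job is handed in when it is done.

```bash
mkdir -p pics; cat > h.py <<'E'
import numpy as np, cv2, pickle
from rig import manip
def snap(n,f):
    s=manip.snapshot(n); cv2.imwrite(f'pics/{f}.png',s['image'][:,:,::-1]); pickle.dump(s,open(f'pics/{f}.pkl','wb')); return s
def ray(s,u,v):
    f=200/np.tan(np.radians(s['fov_y'])/2)
    d=np.array(s['rotation'])@np.array([(u-s['cx'])/f,(v-s['cy'])/f,1]); return np.array(s['eye']),d/np.linalg.norm(d)
def onz(s,u,v,z):
    e,d=ray(s,u,v); return e+d*(z-e[2])/d[2]
E
python3 - <<'E'
from h import *
for n in('side','top'):
    s=snap(n,n+'0'); print(n,s['fov_y'],s['cx'],s['cy'],s['eye'],s['rotation'])
o=manip.observe();print(o)
E
```

```text
side 49.05709669556372 315.10933887796966 193.8243810731551 [ 0.30670832 -0.5885519   0.83287218] [-0.36220363  0.90285043 -0.21774003  0.07911322]
top 55.63002920916005 314.26912234309805 198.15934560199977 [ 0.4694823  -0.05388628  0.86400358] [ 0.03160373 -0.69699385  0.71526586 -0.03994404]
{'time': 0.1, 'joint_positions': array([ 1.19239582e+00,  4.91476225e-01,  1.55943272e+00,  2.81354981e-06,
        1.09169767e+00, -1.05581719e-01]), 'joint_vel': array([ 0.0021808 , -0.00258336,  0.00022778, -0.00088706,  0.00102931,
       -0.00090212]), 'joint_torque': array([ 2.63640693e-03, -6.19443941e+01, -2.62031543e+01, -1.21859857e-04,
        2.87737945e-03, -1.79279704e-05]), 'tool_pos': array([0.16828929, 0.60168861, 0.23078527]), 'eef_rot': array([ 2.61069496e-04,  7.96695664e-01,  6.04380478e-01, -4.34597688e-04]), 'force': array([-0.55300675,  0.13448205,  0.34119916]), 'torque': array([0.00483983, 0.01262119, 0.02612998]), 'opening': 1.0018869570465858}
```

```bash
sed -i "s/np.array(s\['rotation'\])@/R.from_quat(s['rotation'],scalar_first=True).as_matrix()@/; 1a from scipy.spatial.transform import Rotation as R" h.py; cat h.py
```

```text
import numpy as np, cv2, pickle
from scipy.spatial.transform import Rotation as R
from rig import manip
def snap(n,f):
    s=manip.snapshot(n); cv2.imwrite(f'pics/{f}.png',s['image'][:,:,::-1]); pickle.dump(s,open(f'pics/{f}.pkl','wb')); return s
def ray(s,u,v):
    f=200/np.tan(np.radians(s['fov_y'])/2)
    d=R.from_quat(s['rotation'],scalar_first=True).as_matrix()@np.array([(u-s['cx'])/f,(v-s['cy'])/f,1]); return np.array(s['eye']),d/np.linalg.norm(d)
def onz(s,u,v,z):
    e,d=ray(s,u,v); return e+d*(z-e[2])/d[2]
```

View pics/side0.png

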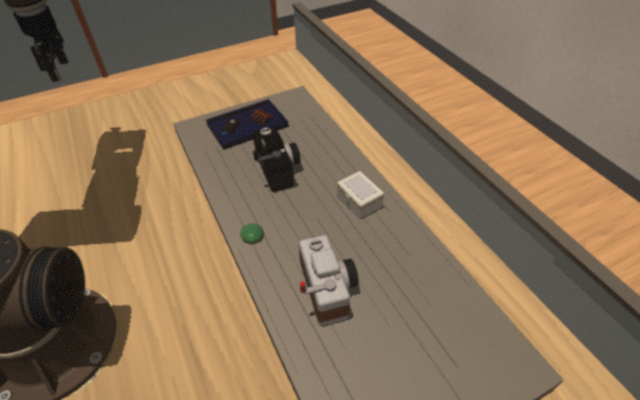

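View pics/top0.png

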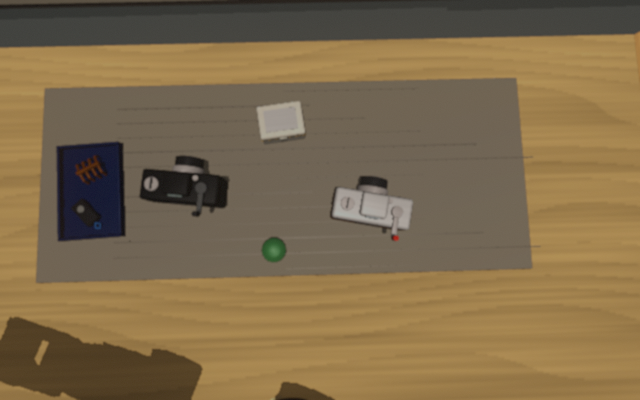

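```bash
python3 - <<'E'
import pickle
from h import *
for n in('side0','top0'):
    s=pickle.load(open(f'pics/{n}.pkl','rb')); im=s['image']
    r,g,b=[im[:,:,i].astype(int) for i in range(3)]
    m=((r>90)&(r-g>60)&(r-b>60)).astype(np.uint8)
    if n=='side0': m[:260]=0;m[310:]=0; m[:,:290]=0;m[:,360:]=0
    else: m[:200]=0;m[260:]=0;m[:,:330]=0;m[:,440:]=0
    v,u=np.nonzero(m); print(n,len(u),u.mean(),v.mean(),u.min(),u.max(),v.min(),v.max(), onz(s,u.mean(),v.mean(),.178),onz(s,u.mean(),v.mean(),.166))
    x,y=(330,280) if n=='top0' else (0,0)
s=pickle.load(open('pics/top0.pkl','rb'))
c=cv2.resize(s['image'][170:255,315:425],None,fx=7,fy=7,interpolation=cv2.INTER_CUBIC); cv2.imwrite('pics/topc.png',c[:,:,::-1])
s=pickle.load(open('pics/side0.pkl','rb'))
c=cv2.resize(s['image'][230:325,285:370],None,fx=6,fy=6,interpolation=cv2.INTER_CUBIC); cv2.imwrite('pics/sidec.png',c[:,:,::-1])
E
```

```text
side0 25 302.04 283.6 300 304 281 286 [ 0.46191697 -0.20929374  0.178     ] [ 0.46476104 -0.20234414  0.166     ]
top0 26 395.46153846153845 237.84615384615384 393 398 236 240 [ 0.46340916 -0.20743321  0.178     ] [ 0.46330293 -0.21011915  0.166     ]
```

View pics/topc.png

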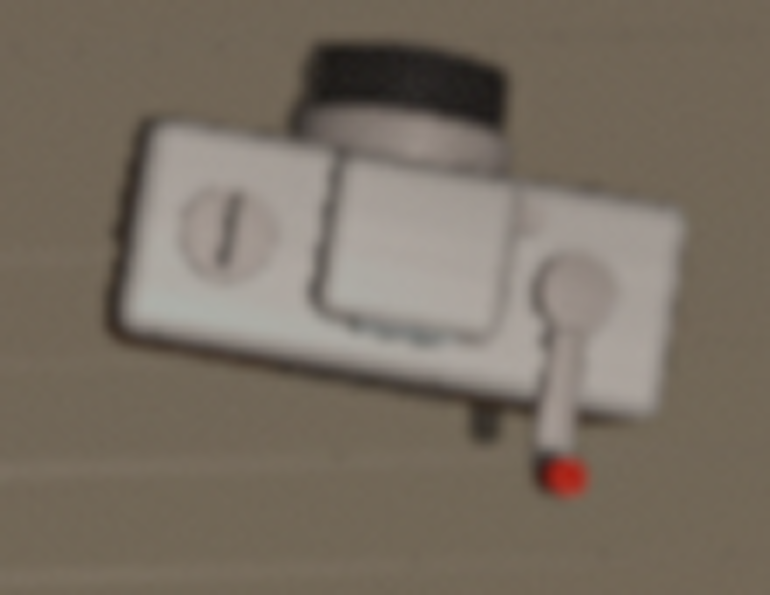

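View pics/sidec.png

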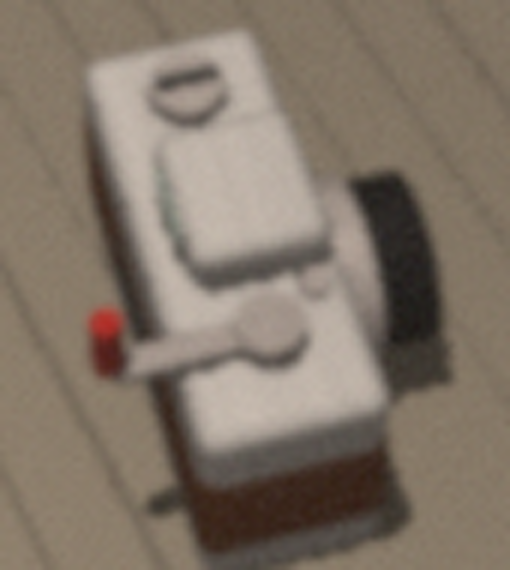

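```bash
python3 - <<'E'
import pickle
from h import *
t=pickle.load(open('pics/top0.pkl','rb'));s=pickle.load(open('pics/side0.pkl','rb'))
a=onz(t,315+573/7-.4,170+293/7-.4,.156); b=onz(s,285+270/6-.4,230+322/6-.4,.156)
ta=onz(t,315+565/7-.4,170+476/7-.4,.178); tb=onz(s,285+105/6-.4,230+317/6-.4,.178)
print(a,b,ta,tb); 
for p,q in((a,ta),(b,tb)): d=p-q; print(np.hypot(*d[:2]),np.degrees(np.arctan2(d[1],d[0])))
# back and front edge of top plate from top view
for e in([(165,120),(680,205)],[(130,325),(650,412)]):
    p,q=[onz(t,315+u/7-.4,170+v/7-.4,.145) for u,v in e]; d=p-q; print(p,q,np.degrees(np.arctan2(-d[0],d[1])),np.hypot(*d[:2]))
print(manip.ik([.45,-.19,.165],[0,1,0,0]), manip.observe()['joint_positions'])
E
```

```text
[ 0.51232901 -0.21659573  0.156     ] [ 0.51112314 -0.21849563  0.156     ] [ 0.46385744 -0.2071883   0.178     ] [ 0.46301628 -0.20723965  0.178     ]
0.049376036439926156 -10.983489437316196
0.04940614130898461 -13.169091201142617
[ 0.56319549 -0.10965295  0.145     ] [ 0.53628621 -0.24956284  0.145     ] -10.886923822659163 0.14247416155886053
[ 0.50740619 -0.09831907  0.145     ] [ 0.48020322 -0.23845962  0.145     ] -10.985191246048158 0.1427563479084772
[-5.34840023e-01  3.88135792e-01  1.96252068e+00 -4.44089210e-16
  7.90936181e-01 -5.34840023e-01] [ 1.19239582e+00  4.91476225e-01  1.55943272e+00  2.81354981e-06
  1.09169767e+00 -1.05581719e-01]
```

```bash
cat >> h.py <<'E'
P=np.array([.5118,-.2175]); YAW=np.radians(-11.5); 
def pose(th,off,z,r=.05):
    a=YAW+th; t=np.array([np.sin(a),-np.cos(a)])
    p=P+r*np.array([-np.cos(a),-np.sin(a)])-off*t
    return np.array([*p,z]), (R.from_euler('z',a)*R.from_euler('x',np.pi)).as_quat(scalar_first=True), t
def st(l=''):
    o=manip.observe(); print(l,round(o['time'],2),o['tool_pos'].round(4),o['force'].round(2),round(o['opening'],3)); return o
E
python3 - <<'E'
from h import *
o=manip.observe()
manip.servo_line(o['tool_pos']+[0.0,0,.08],max_speed=.2)
manip.clamp(); st()
p,q,t=pose(0,.035,.28); manip.move_ptp(p,q); st()
p,q,t=pose(0,.035,.19); manip.servo_line(p,max_speed=.12); st()
snap('top','top1'); snap('side','side1')
for n in('top1','side1'):
    im=cv2.imread(f'pics/{n}.png'); c=im[160:280,300:460] if n=='top1' else im[200:340,240:400]
    cv2.imwrite(f'pics/{n}c.png',cv2.resize(c,None,fx=4,fy=4,interpolation=cv2.INTER_CUBIC))
E
```

```text
1.42 [0.1683 0.6017 0.3108] [-0.2  -0.67  1.34] 0.002
 4.34 [ 0.47   -0.1728  0.28  ] [-0.06  0.81  0.42] 0.002
 5.24 [ 0.4701 -0.1733  0.1905] [-0.37 -1.08 -0.44] -0.002
```

View pics/top1c.png

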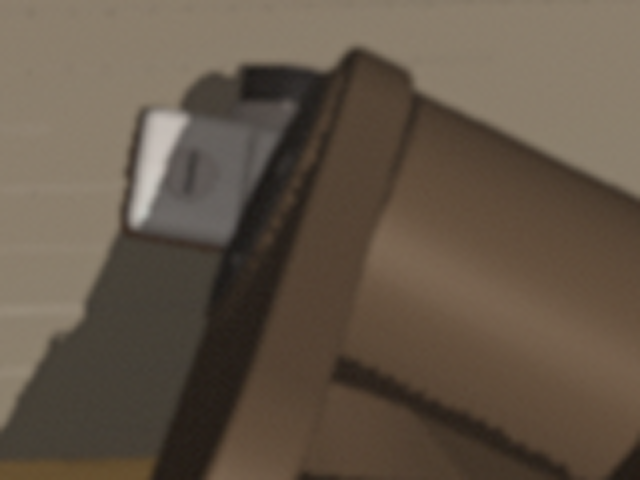

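View pics/side1c.png

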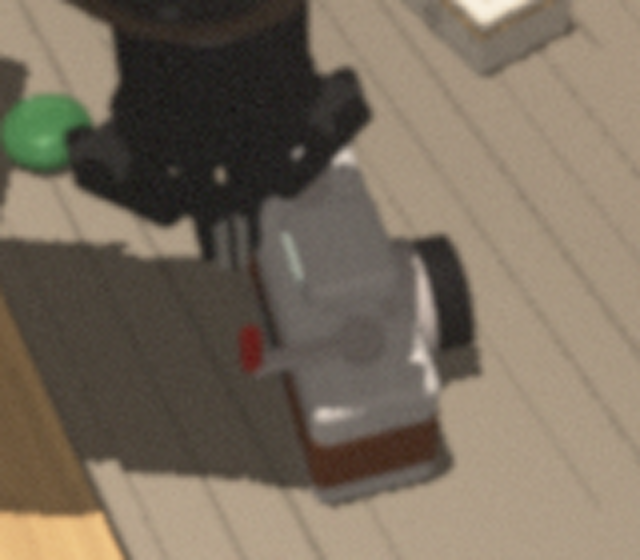

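```bash
python3 - <<'E'
from h import *
p,q,t=pose(0,.035,.163); manip.servo_line(p,max_speed=.08); o=st('down'); f0=o['force']
p,q,t=pose(0,.020,.163); manip.servo_line(p,q,max_speed=.05); st('near')
for th in (0.,.2,.4,.6,.8,1.0,1.1):
    p,q,t=pose(th,.016,.163); manip.servo_line(p,q,max_speed=.06); o=st(f'{th}')
    F=-(o['force'][:2]-f0[:2])@t; print('  push',F.round(2))
    if F>15: break
s=snap('side','side2'); im=cv2.imread('pics/side2.png')
cv2.imwrite('pics/side2c.png',cv2.resize(im[200:340,240:400],None,fx=4,fy=4,interpolation=cv2.INTER_CUBIC))
E
```

```text
down 5.83 [ 0.4699 -0.1733  0.1631] [ 1.01 -0.51 -0.41] 0.001
near 6.28 [ 0.4667 -0.1883  0.1631] [ 0.2   0.36 -0.17] 0.002
0.0 6.53 [ 0.466  -0.1919  0.163 ] [-0.04  0.78  0.75] -0.002
  push 1.06
0.2 6.88 [ 0.4618 -0.2013  0.163 ] [0.32 0.83 0.21] -0.002
  push 1.34
0.4 7.22 [ 0.4596 -0.2114  0.163 ] [0.39 0.26 0.2 ] -0.003
  push 0.88
0.6 7.58 [ 0.4595 -0.2219  0.1629] [-0.5   1.33  0.92] -0.001
  push 2.28
0.8 7.92 [ 0.4614 -0.2321  0.1629] [-1.71  1.8  -0.17] 0.001
  push 3.44
1.0 8.28 [ 0.4653 -0.2418  0.1629] [-1.33  1.64 -0.64] 0.001
  push 3.18
1.1 8.53 [ 0.4679 -0.2463  0.1629] [-1.49  0.35 -0.15] 0.001
  push 2.49
```

View pics/side2c.png

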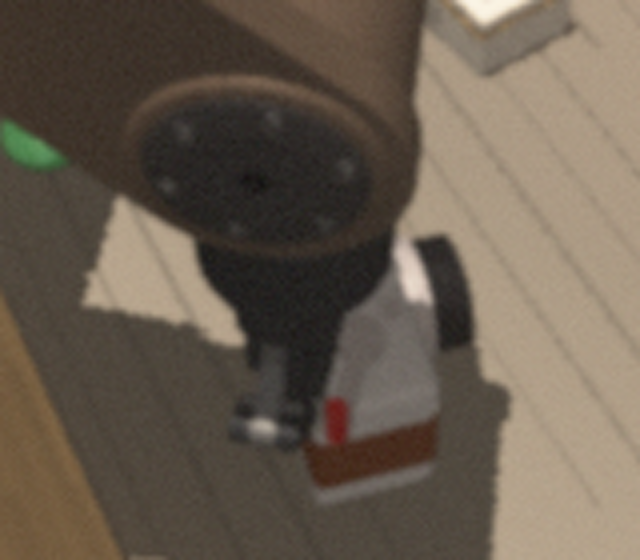

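```bash
python3 - <<'E'
from h import *
import pickle
def ang(n):
    s=pickle.load(open(f'pics/{n}.pkl','rb')); im=s['image'].astype(int); r,g,b=im[...,0],im[...,1],im[...,2]
    m=(r-g>50)&(r-b>50); m[:260]=0;m[340:]=0;m[:,:290]=0;m[:,350:]=0
    v,u=np.nonzero(m); p=onz(s,u.mean(),v.mean(),.168); d=p[:2]-P; print(n,len(u),p,np.hypot(*d),np.arctan2(-d[1],-d[0])-YAW)
ang('side0');ang('side2')
for th in np.arange(1.14,1.5,.03):
    p,q,t=pose(th,.016,.163); manip.servo_line(p,q,max_speed=.04)
    manip.wait(.05); o=manip.observe(); F=-o['force'][:2]@t; print(round(th,2),F.round(2),o['force'].round(1))
    if F>8: break
manip.wait(.1); snap('side','side3'); ang('side3'); st()
E
```

```text
side0 32 [ 0.46391202 -0.20450289  0.168     ] 0.049620391698883215 -0.0643094051407544
side2 43 [ 0.47869971 -0.2576587   0.168     ] 0.05204181325596769 1.0821633580171905
1.14 2.87 [-2.2  1.8 -1.2]
1.17 1.81 [-1.9  0.4 -0.6]
1.2 2.69 [-2.2  1.6 -1.1]
1.23 3.68 [-3.1  2.  -1.3]
1.26 2.94 [-2.6  1.3 -0.2]
1.29 1.86 [-2.7 -1.1 -0.7]
1.32 2.3 [-2.6  0.   0.1]
1.35 7.74 [-7.8  1.5  1.6]
1.38 14.09 [-14.1   2.7   4.7]
side3 2 [ 0.49399978 -0.25720315  0.168     ] 0.04351077932588365 1.3500426709293587
 11.43 [ 0.4761 -0.2566  0.1627] [-13.03   2.37   3.79] -0.004
```

Hard stop reached (force rose from about 3 to 14 N past 1.32). Next I ease back slightly to unload it, then lift straight up to let go.

```bash
python3 - <<'E'
from h import *
p,q,t=pose(1.33,.016,.163); manip.servo_line(p,q,max_speed=.04); st('ease')
p[2]=.27; manip.servo_line(p,max_speed=.2); st('up')
manip.servo_line([.44,.05,.33],max_speed=.25); manip.wait(.5); st('away')
for n in('top','side'): snap(n,n+'4')
a=cv2.imread('pics/top4.png')[165:265,310:430]; b=cv2.imread('pics/side4.png')[220:340,260:380]
c=cv2.imread('pics/top4.png')[140:240,120:250]
for n,i in(('t',a),('s',b),('k',c)): pass
cv2.imwrite('pics/c4.png',np.hstack([cv2.resize(i,(260,260),interpolation=cv2.INTER_CUBIC) for i in (a,b,c)]))
E
```

```text
ease 11.68 [ 0.4758 -0.2557  0.163 ] [-5.36  0.94 -0.38] -0.003
up 12.36 [ 0.476  -0.2557  0.2693] [-0.06 -0.77 -0.05] 0.002
away 14.27 [0.44   0.0499 0.33  ] [-0.38 -1.43  0.8 ] 0.006
```

View pics/c4.png

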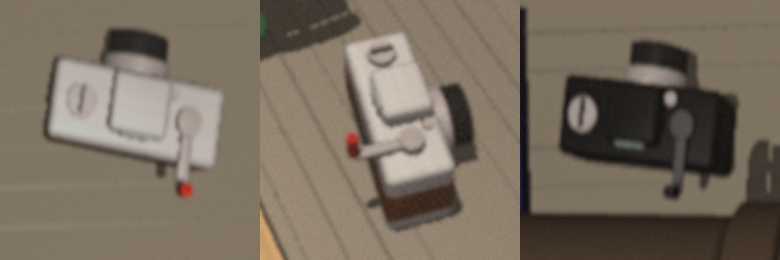

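View pics/side4.png

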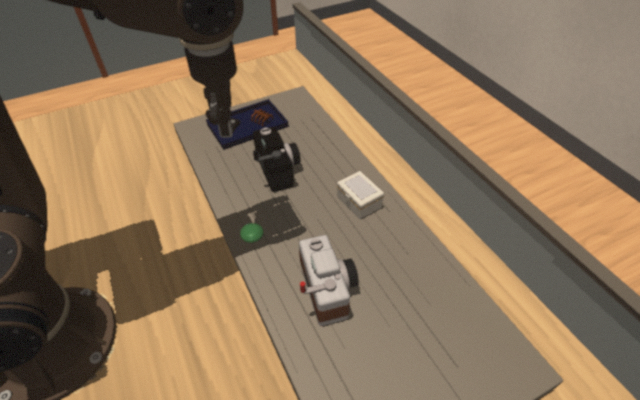

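The silver lever is back at its starting pixel position (side view, red tab at about (302,285)). The black lever still points back, as it did at the start, and the gripper is clear at z = 0.33.

```bash
python3 - <<'E'
from h import *
st(); manip.job_done()
E
```

```text
14.37 [0.44 0.05 0.33] [-0.08 -0.09  0.01] -0.001
the job is handed in; nothing more can be done
```

I wound on the silver camera and handed the job in at 14.4 s. With shut fingers I pushed its red tab round the arc to the hard stop, eased off a little, then lifted straight up so the lever sprang back.

- **At the stop:** the pushing force stayed at about 2–3 N during the swing, then rose to 14 N at the end. The commanded angle there was 1.38 rad, past the 1.3 rad stop. The camera check at that moment gave 1.35 rad but isn't reliable, because only 2 red pixels were visible. The force rise is the real evidence.
- **At the end:** the top and side views show the red tab back at its starting position. The black camera's lever looks unmoved. I judged both by eye and did not compute the angles again. The gripper was clear of everything at 0.33 m height, and the measured force was about 0 N.

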